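Pulse the bean mill: fit the bayonet lid and hold it at the pulse mark

ROBOT

A 7-joint arm with a two-finger parallel gripper is mounted at the origin on the work surface. World frame = base frame: x ahead of the robot, y to its left, z up, the work surface at z = 0. Lengths are in m, angles in rad, forces in N, time in s.
With the tool pointing down it reaches from about 0.4 to 0.875 m from the base axis. Payload 19.3 kg.
Tool frame: the origin (TCP) lies midway between the tips of the shut fingers; the grasp point (between the pads) lies 19 mm behind it; z points along the fingers, y is the line along which they close (so a half turn about z gives the same grasp; the last joint's range is limited). The gripper opens to 85 mm and grips with 20 to 120 N. Pads are 22 mm wide; open, the fingers measure 114 mm over their backs; the gripper's body (76 mm by 85 mm) begins 54 mm behind the grasp point. The pads swing forward as they close: fully open they stand 13 mm farther back than shut.
Start: joints at [-1.322, 0.521, -0.036, 1.599, 0.021, 1.021, -0.113], TCP at [0.196, 0.593, 0.193] pointing down, gripper open.
Joint ranges: [-2.91, 2.91], [-0.3, 2.13], [-1.5, 1.42], [0.17, 2.43], [-1.26, 4.41], [0.16, 1.93], [-2.52, 2.52]. Speed limits (rad/s): [1.89, 1.89, 2.39, 2.39, 3.01, 3.01, 3.01].

INTERFACE

Orientations are given as [roll, pitch, yaw] about the fixed x, y, z axes, in that order (R = Rz(yaw) Ry(pitch) Rx(roll)).
In Python, from workcell import telemetry, grab_frame, calibration, bot, outline_of, landmark_of gives the robot as it stands. The module is installed in compiled form; this text tells all that it offers.
- The arm moves only by the shell command python3 -m inch 'ROWS' [FORCE]. ROWS is JSON, a list of rows, each a list of 7 numbers: the shift along the tool's x, y, z in m, then the turn, a rotation vector about the tool's x, y, z in rad, then the closure, from 0 (fully open) to 1 (shut). A call has 1 to 5 rows; each row shifts and turns the commanded pose from where the row before left it, along the tool's axes as they then stand; what a row does not reach is not made up. A row lasts 1/10 s, in which the tool goes at most 50 mm and 8.59 degrees, less where a joint would pass 70% of its speed; a pose out of reach is approached as far as the arm can. A call is refused whole if a number of a shift passes 0.05 or a number of a turn 0.15, either way. A call with a gripper value outside its range is refused whole. The fingers move at their own pace and stop on an object; FORCE is the grip in N (left out, the last holds). Time passes only in rows, so rows that do not move let the fingers close. It gives the time, the measured TCP pose, the force, the opening and the grip force at its end, in the units of the state.
- telemetry.observe(): the state, without advancing time (a new reading comes with each control period).
- grab_frame(name): name is "scene" or "top" or "wrist"; returns the picture (480x640x3 uint8, red, green, blue); there is no depth.
- calibration(name): a dict with "fovy" (degrees; the focal length in pixels is half the picture's height over the tangent of half this angle, whatever the lens; pixels are square), "cx", "cy" (the principal point, pixels), "dist" ([k1, k2, p1, p2, k3] as OpenCV has them; the pictures are not rectified), "pose" (4x4, takes a point from camera to world coordinates). Camera axes: x right, y down, z forward; pixel columns grow to the right and rows downward; lengths in m; the calibration is good to about 2 mm. A picture is of the moment at which its call begins: read the wrist's pose just before it. calibration takes no time and is no camera call; for the wrist camera it gives the pose at the moment of the call.
- bot.job_done(): hands the job in; it is judged then, once.
Trained networks look in the newest picture that a camera, given by its name, has taken for a name from the list of things; names that differ only in an ending like _2 or _b are one class to them, and where a whole thing is asked for, a point or a joint stands for the part that bears it (a point fixed in the world has none). Each returns a list of dicts, best first, with "score" (0 to 1); they miss things now and then, are a little off and sometimes report something else, mostly with a low value. They report only what shows in the picture. A call takes as long as a camera call. They do not tell look-alikes from the thing itself.
- outline_of(label, camera): "region" (480x640 bool, what is visible of it) and "rect" ([left, top, right, bottom] in pixels, round what is visible of it).
- landmark_of(label, camera): "xy" ([column, row] in pixels: a listed point, or the origin of a listed thing).
The state is a dict: "clock": time; "qpos": joint angles; "qd": joint speeds; "joint_efforts": joint torques, N m; "position": TCP position; "tool_rot": TCP orientation; "force": force on the tool from outside, world axes, zero at the start; "moment": the same for the moment, N m; "grip_width": finger opening in m; "finger_force": force on a finger pad.
Only numpy, scipy, OpenCV 4.12 (cv2) and the standard library are available. Lean on these libraries where they do the work, as an engineer would, in place of code of your own. Each camera call takes 0.05 s, during which the arm holds its last target. There are 200 camera calls.

TASK

Fit the black lid on the bean mill: drop its two lugs down the slots of the bowl rim until the cover sits flush, then twist it clockwise (seen from above) against the spring to the middle of the green pulse mark, half-way to the lock. Do not let it go on into the lock click at the red mark, and keep hold of it: it springs back if released, so the program finishes while still holding the lid at the green mark. Leave the jar, the chocolate bar and the timer where they are.

Things in the scene. Friction and masses are not known exactly. Their poses are not given: they have to be found in the camera images.
- lid_grip (a point): Grip point of the loose black lid, inside its grey bar grip (64 mm long, 14 wide, 36 high) on the lid's axis: 14 mm below the bar's top, 22 above the cover disc's top, 27 above the disc's underside, 45 above the lid's foot. x along the bar, y across it (pinch here, across y), z up. Lid 0.14 kg, the same after a half turn. Home on the mill, this point is 27 mm above the rim.
- lid: The lid itself; origin at the centre of its foot, axes as lid_grip; 59 mm high. Plug skirt 79 mm across (z 0 to 18, lower edge bevelled 4 mm), cover disc 99 mm across (z 18 to 23), bar above. Two lugs 14 mm wide (z 4 to 10) stick out of the skirt to radius 45 mm under the bar's ends (+x, -x), with a white pointer line on the disc above each. It starts standing on its skirt on the bench.
- mill_mouth (a point): Centre of the fixed steel bean mill's bowl mouth at rim height, 165 mm above the bench; z up. Rim 116 mm across, mouth 83 (2 mm play round the skirt). Two entry slots 20 mm wide (3 mm play beside a lug; 47 mm radius) lie towards +x and -x: with its x axis along this x (either way) the lid goes straight down till the disc rests on the rim. Out of line, it stops on its lugs 14 mm high.
- pulse_mark (a point): Middle of one green pulse mark on the rim, 54 mm from mill_mouth. Marks on the rim's outer band, twice round, clockwise (seen from above) from each slot: black 0 degrees (slot), green 31 to 49 (pulse), red 80 (lock). Once the lid is home, its lugs run clockwise (negative turn about z) under a 6 mm flange, so that its pointers pass these marks.
- switch_ring (a joint): Sprung ring in the mill that the lugs push, rad: 0 at rest, growing clockwise. It is the lid's turn from the slots less about 0.07 (3 mm of play). Middle of green: 0.63; red: 1.33. The spring turns the lid back with 0.06 N m at 0, plus 0.10 N m per rad. From about 0.83 spring plungers also drag on the lugs; they snap in behind them at about 1.28, the lock click, and then keep the lid from turning back.
- jar_center (a point): Centre of a closed jar of cocoa beans, 80 mm across and 120 mm high, standing on the bench. Bystander.
- bar_center (a point): Centre of a chocolate bar, 70 x 140 x 9 mm, lying on a white bench scale 30 mm high. Bystander.
- timer_center (a point): Centre of a white kitchen timer, 30 x 66 x 60 mm, standing on the bench. Bystander.
There are look-alikes about, which are no part of the job. What is shaped like the lid but blue or turquoise is not meant.

How it is judged:
On the way, in this order (a step that is already met when the one before it is completed fails the run):
1. the lid is home on the rim, its lugs down the slots, not yet twisted to the pulse mark (z of lid_grip in the frame of mill_mouth below 0.032 m and horizontal distance between lid_grip and mill_mouth below 0.004 m and value of joint switch_ring below 0.3 rad), for 0.1 s.
2. the lid is twisted clockwise to the green pulse mark (value of joint switch_ring between 0.46 and 0.8 rad), for 0.3 s.
At the end, for the whole second after the job is handed in: The lid is home on the rim (within 5 mm of height, 4 mm sideways, 0.08 rad of level), its pointers within the green mark (switch ring between 0.46 and 0.80), still gripped by the fingers (over 2 N), and the jar, the bar and the timer are within 30 mm of where they stood (all of step 2 and angle between the x axis of lid_grip and the x axis of mill_mouth, either way round between 0.52 and 0.88 rad and z of lid_grip in the frame of mill_mouth below 0.032 m and horizontal distance between lid_grip and mill_mouth below 0.004 m and angle between lid_grip's own z axis and vertical below 0.08 rad and contact force between the fingers and lid above 2 N and distance of each of jar_center, bar_center, timer_center from where it was at the start of the episode below 0.03 m); the arm keeps its last pose, push and grip.
It fails at once if the lid is twisted on into the lock click (switch ring beyond 1.25) (value of joint switch_ring above 1.25 rad).
It fails at once if the jar, the chocolate bar or the timer is knocked away (distance of any of jar_center, bar_center, timer_center from where it was at the start of the episode above 0.03 m).
It also fails if it takes over 42 s, if anything falls off the work surface, if the arm or the gripper's body presses on something with over 40 N, if the wrist force passes 120 N, or if a joint passes its speed limit or range.

## Working session

There is one attempt and no reset: what is moved stays moved. The work goes in short steps, Python scripts to look and compute and a shell command to move; the robot and the scene stay as the last step left them, time stands still between calls to the robot, and variables do not carry over. Pictures are saved under pics/ and viewed, at most 10 in all, crops included, and the job is handed in when it is done.

```bash
mkdir -p pics; cat > h.py <<'E'
import numpy as np, cv2
from workcell import telemetry, grab_frame, calibration, bot, outline_of, landmark_of
from scipy.spatial.transform import Rotation as R
def K(c):
    f=240/np.tan(np.radians(c["fovy"])/2); return np.array([[f,0,c["cx"]],[0,f,c["cy"]],[0,0,1.]])
def unproj(c,px,z):
    p=cv2.undistortPoints(np.array(px,float).reshape(-1,1,2),K(c),np.array(c["dist"],float)).reshape(-1,2)
    P=np.array(c["pose"]); d=np.c_[p,np.ones(len(p))]@P[:3,:3].T; o=P[:3,3]
    return o+d*((z-o[2])/d[:,2])[:,None]
def proj(c,X):
    P=np.linalg.inv(np.array(c["pose"])); X=np.array(X,float).reshape(-1,3)
    return cv2.projectPoints(X,cv2.Rodrigues(P[:3,:3])[0],P[:3,3],K(c),np.array(c["dist"],float))[0].reshape(-1,2)
def save(n,im,s=1): cv2.imwrite("pics/"+n,cv2.resize(im[:,:,::-1],None,fx=s,fy=s,interpolation=cv2.INTER_CUBIC))
E
python3 - <<'E'
from h import *
ims=[]
for n in("scene","top"):
    im=grab_frame(n); cal=calibration(n); save(n+"0.png",im); print(n,cal)
    for l in("lid_grip","mill_mouth","pulse_mark","jar_center","bar_center","timer_center"):
        z={"lid_grip":.045,"mill_mouth":.165,"pulse_mark":.165,"jar_center":.06,"bar_center":.0345,"timer_center":.03}[l]
        for d in landmark_of(l,n)[:4]: print(l,round(d["score"],2),np.round(d["xy"],1),unproj(cal,d["xy"],z).round(3))
print(telemetry.observe())
E
```

```text
scene {'fovy': 51.26446717224306, 'cx': 317.5003824566122, 'cy': 237.21568649257142, 'dist': array([-0.09896557,  0.        ,  0.        ,  0.        ,  0.        ]), 'pose': array([[ 0.6073745 ,  0.60577335, -0.51394053,  1.12069842],
       [ 0.79441253, -0.46133463,  0.39506845, -0.33241583],
       [ 0.00222337, -0.6482353 , -0.76143683,  0.92534572],
       [ 0.        ,  0.        ,  0.        ,  1.        ]])}
lid_grip 0.97 [367.4 192.4] [[0.485 0.314 0.045]]
lid_grip 0.69 [318.4 164.6] [[0.328 0.279 0.045]]
lid_grip 0.68 [400.6 159.9] [[0.445 0.467 0.045]]
mill_mouth 0.68 [154.  319.6] [[ 0.584 -0.285  0.165]]
mill_mouth 0.6 [259.7 231.2] [[ 0.524 -0.021  0.165]]
pulse_mark 0.71 [251.9 250.2] [[ 0.556 -0.06   0.165]]
jar_center 0.78 [155.8 319.7] [[ 0.513 -0.275  0.06 ]]
bar_center 0.6 [428.  256.5] [[0.718 0.295 0.034]]
timer_center 0.69 [242.2 406.3] [[ 0.758 -0.227  0.03 ]]
top {'fovy': 55.97749939105166, 'cx': 318.2212168114427, 'cy': 236.2159250657231, 'dist': array([-0.0508693,  0.       ,  0.       ,  0.       ,  0.       ]), 'pose': array([[ 0.00195787, -0.98797561,  
[... 633 characters left out ...]
03 ]]
{'clock': 0.7, 'qpos': array([-1.32223656,  0.52138914, -0.03630077,  1.59948366,  0.02118712,
        1.02106752, -0.11281303]), 'qd': array([ 0.00079979,  0.00141573,  0.000294  , -0.00068115,  0.00209499,
       -0.00090918,  0.00104426]), 'joint_efforts': array([ 1.22581034e-03, -9.26692271e+01,  1.97912201e+00, -3.70192015e+01,
        1.83575432e-02,  2.24660675e-03,  3.96228518e-05]), 'position': array([0.19588921, 0.59352235, 0.1935034 ]), 'tool_rot': array([ 3.14155723e+00, -1.64014647e-05,  2.82277059e+00]), 'force': array([ 0.26788741, -0.03018959,  0.33256492]), 'moment': array([-0.05315426,  0.02729711,  0.04968922]), 'finger_force': 0.0, 'grip_width': 0.08561564342101889}
```

View pics/top0.png

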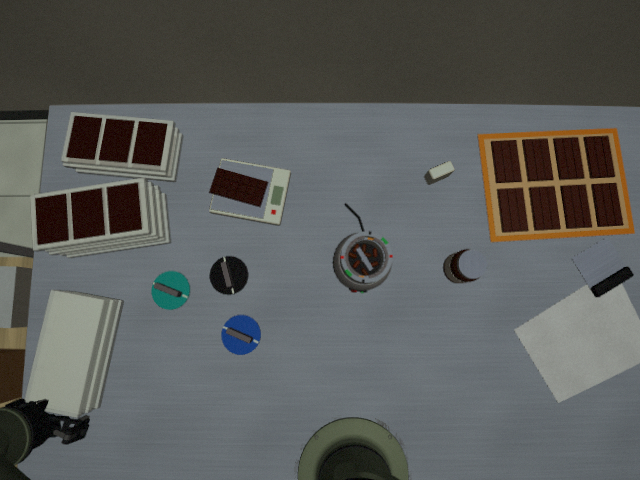

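View pics/scene0.png

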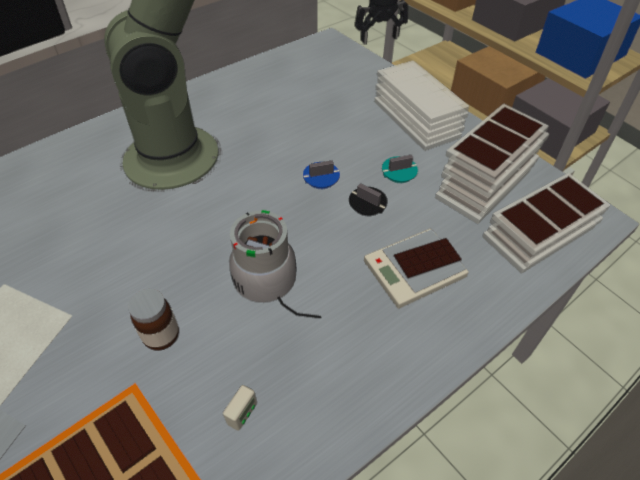

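Three lid shapes show in the top view: turquoise (171,290), black (229,275) and blue (241,335). The black one fits the description. The mill is at (363,260), with green marks near (386,241) and (349,272). I'll confirm both in one enlarged crop.

```bash
python3 - <<'E'
from h import *
im=grab_frame("top"); c=calibration("top")
a=cv2.resize(im[245:305,199:259],(400,400),interpolation=cv2.INTER_CUBIC); b=cv2.resize(im[222:302,323:403],(400,400),interpolation=cv2.INTER_CUBIC)
save("crop.png",np.hstack([a,b]))
print(outline_of("lid","top")[0]["rect"])
# black disc
sub=im[245:305,199:259].astype(int)
hsv=cv2.cvtColor(im,cv2.COLOR_RGB2HSV).astype(int)
m=np.zeros(im.shape[:2],np.uint8); m[245:305,199:259]=(sub.max(2)<60)
n,l,s,ce=cv2.connectedComponentsWithStats(m); i=1+s[1:,4].argmax(); hull=cv2.convexHull(np.argwhere(l==i)[:,::-1].astype(np.int32))
e=cv2.fitEllipse(hull); print("disc",e,unproj(c,e[0],.023))
w=np.zeros_like(m); w[245:305,199:259]=(sub.min(2)>150); n,l,s,ce=cv2.connectedComponentsWithStats(w); print("white",ce[1:],s[1:,4]); 
if n>2: print(unproj(c,ce[1:],.023))
r=np.zeros_like(m); r[222:302,323:403]=1
for nm,cond in(("green",(abs(hsv[...,0]-65)<20)),("red",(hsv[...,0]<8)|(hsv[...,0]>172))):
    q=(cond&(hsv[...,1]>110)&(hsv[...,2]>70)&(r>0)).astype(np.uint8); n,l,s,ce=cv2.connectedComponentsWithStats(q)
    for j in range(1,n):
        if s[j,4]>2: print(nm,ce[j],s[j,4],unproj(c,ce[j],.165))
for d in landmark_of("lid_grip","wrist")[:2]: print(d)
E
```

```text
[150.1, 272.8, 190.4, 307.3]
disc ((228.44036865234375, 274.88360595703125), (37.760780334472656, 38.3468017578125), 48.02715301513672) [[0.48989011 0.31562452 0.023     ]]
white [] []
green [384.  240.5] 20 [[ 0.55849162 -0.06259076  0.165     ]]
green [347.88461538 272.84615385] 26 [[0.48524977 0.01973494 0.165     ]]
green [361.66666667 291.66666667] 3 [[ 0.44342896 -0.010605    0.165     ]]
red [390.5 255.5] 4 [[ 0.52438598 -0.0765639   0.165     ]]
red [341.36363636 256.90909091] 11 [[0.52105348 0.0341184  0.165     ]]Traceback (most recent call last):
  File "<stdin>", line 19, in <module>
ValueError: no camera of that name has taken a picture
```

View pics/crop.png

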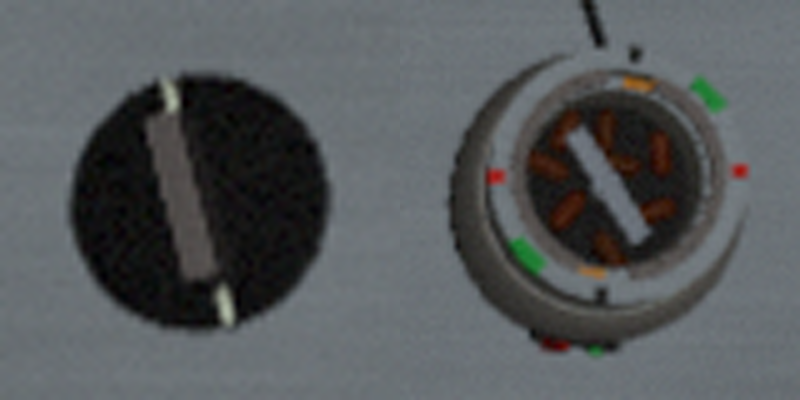

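The crop shows the black lid with its white pointers at crop (171,95) and (225,305), which puts the bar yaw at about 14.4°. The mill's black slot marks are at (636,52) and (601,297), so slot yaw is about -8.3°. The green marks lie 40° clockwise of the slots, as described. The mill centre is about (0.522, -0.021). I'll turn first, then travel to hover over the lid.

```bash
cat >> h.py <<'E'
def delta(x,y,z=None):
    s=telemetry.observe(); Rm=R.from_euler("xyz",s["tool_rot"]).as_matrix()
    d=np.array([x,y,s["position"][2] if z is None else z])-s["position"]
    print("tool shift",(Rm.T@d).round(4),"pos",s["position"].round(4),"rpy deg",np.degrees(s["tool_rot"]).round(2),"t",s["clock"],"F",s["force"].round(1),"grip",s["grip_width"].round(4),s["finger_force"])
E
python3 -m inch '[[0,0,0,0,0,-0.143,0],[0,0,0,0,0,-0.143,0],[0,0,0,0,0,-0.143,0],[0,0,0,0,0,-0.142,0]]'
python3 -c "
from h import *
delta(0.49,0.3156,0.2)"
```

```text
clock: 1.2
position: [0.1959, 0.5935, 0.1935]
tool_rot: [3.142, 0.0, -2.883]
force: [0.8, -0.5, 0.4]
grip_width: 0.0853
finger_force: 0.0Traceback (most recent call last):
  File "<string>", line 3, in <module>
    delta(0.49,0.3156,0.2)
    ~~~~~^^^^^^^^^^^^^^^^^
  File "h.py", line 17, in delta
    print("tool shift",(Rm.T@d).round(4),"pos",s["position"].round(4),"rpy deg",np.degrees(s["tool_rot"]).round(2),"t",s["clock"],"F",s["force"].round(1),"grip",s["grip_width"].round(4),s["finger_force"])
                                                                                                                                                                 ^^^^^^^^^^^^^^^^^^^^^
AttributeError: 'float' object has no attribute 'round'
```

```bash
sed -i 's/s\["grip_width"\].round(4)/round(s["grip_width"],4)/' h.py
python3 -m inch '[[-0.0237,-0.0382,0,0,0,0,0],[-0.0237,-0.0382,0,0,0,0,0],[-0.0237,-0.0382,0,0,0,0,0],[-0.0237,-0.0382,0,0,0,0,0],[-0.0237,-0.0382,0,0,0,0,0]]' >/dev/null
python3 -m inch '[[-0.0237,-0.0382,0,0,0,0,0],[-0.0237,-0.0382,0,0,0,0,0],[-0.0237,-0.0382,0,0,0,0,0],[-0.0237,-0.0382,0,0,0,0,0],[0,0,0,0,0,0,0]]' >/dev/null
python3 - <<'E'
from h import *
delta(.49,.3156,.2)
c=calibration("wrist"); im=grab_frame("wrist"); save("w1.png",im)
for d in landmark_of("lid_grip","wrist")[:3]: print(d["score"],d["xy"],unproj(c,d["xy"],.045))
print(proj(c,[[.49,.3156,.023]]))
E
```

```text
tool shift [ 0.0008  0.0077 -0.0065] pos [0.4927 0.3083 0.1935] rpy deg [-1.7986e+02  7.0000e-02 -1.6600e+02] t 2.2 F [-1.7 -0.3  0.7] grip 0.0856 0.0
0.65 [333.2, 8.8] [[0.33779185 0.28005433 0.045     ]]
0.64 [326.9, 203.9] [[0.48970654 0.31341673 0.045     ]]
0.6 [504.0, 203.2] [[0.45076046 0.46508614 0.045     ]]
[[328.80934972 200.11411051]]
```

View pics/w1.png

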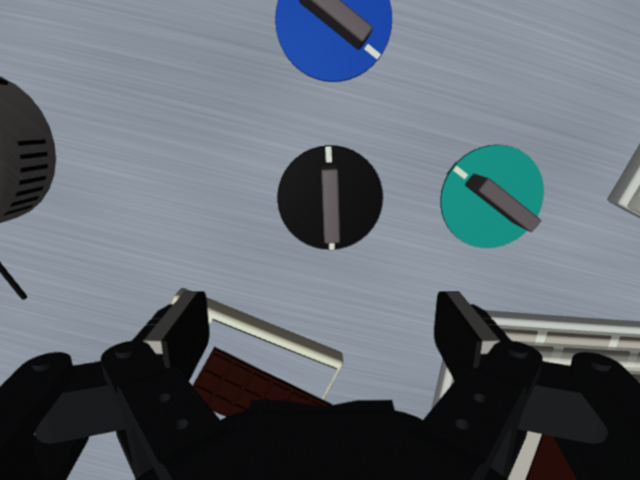

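The black lid's disc is centred at about (330,197), with pointers at (328,154) and (332,246) and the bar almost in line with the tool's x.

```bash
python3 - <<'E'
from h import *
c=calibration("wrist"); print(unproj(c,[[330,197],[328,148],[332,247.5]],.023))
p=unproj(c,[[328,148],[332,247.5]],.023); d=p[1]-p[0]; print(np.degrees(np.arctan2(d[1],d[0])), p.mean(0), np.linalg.norm(d))
delta(*unproj(c,[[330,197]],.023)[0,:2],0.1)
E
```

```text
[[0.48275276 0.32089501 0.023     ]
 [0.44007787 0.30788177 0.023     ]
 [0.52972822 0.33518113 0.023     ]]
16.93597865947144 [0.48490305 0.32153145 0.023     ] 0.09371467984500027
tool shift [0.004  0.0092 0.0934] pos [0.4889 0.313  0.1934] rpy deg [-180.     -0.   -165.67] t 2.3 F [-1.2  1.6  0.2] grip 0.0852 0.0
```

The arm was still settling in that look. I'll correct roughly, descend and look once more.

```bash

python3 -m inch '[[0.001,0.004,0.03,0,0,0,0],[0,0,0.03,0,0,0,0],[0,0,0,0,0,0,0],[0,0,0,0,0,0,0]]' >/dev/null
python3 - <<'E'
from h import *
c=calibration("wrist"); im=grab_frame("wrist")
u0=proj(c,[[.487,.316,.023]])[0]; print(u0)
hsv=cv2.cvtColor(im,cv2.COLOR_RGB2HSV).astype(int)
yy,xx=np.mgrid[:480,:640]; near=np.hypot(xx-u0[0],yy-u0[1])<115
m=(near&(im.max(2)<55)).astype(np.uint8)
n,l,s,ce=cv2.connectedComponentsWithStats(m); i=1+s[1:,4].argmax(); hull=cv2.convexHull(np.argwhere(l==i)[:,::-1].astype(np.int32))
e=cv2.fitEllipse(hull); print(e,unproj(c,[e[0]],.023))
w=(near&(im.min(2)>165)).astype(np.uint8); n,l,s,ce=cv2.connectedComponentsWithStats(w)
for j in range(1,n):
    if s[j,4]>15: print(ce[j],s[j,4],unproj(c,[ce[j]],.023))
save("w2.png",im)
delta(*unproj(c,[e[0]],.023)[0,:2],0.03)
E
```

```text
[316.74701294 216.3627261 ]
((316.4254455566406, 215.73643493652344), (121.03007507324219, 123.91487884521484), 93.14850616455078) [[0.48657789 0.31563349 0.023     ]]
[314.5 165.5] 106 [[0.44932579 0.3046135  0.023     ]]
tool shift [ 0.0006 -0.0027  0.1048] pos [0.4864 0.3183 0.1348] rpy deg [ 1.7997e+02  5.0000e-02 -1.6550e+02] t 2.75 F [-0.3  0.4 -0. ] grip 0.0854 0.0
```

View pics/w2.png

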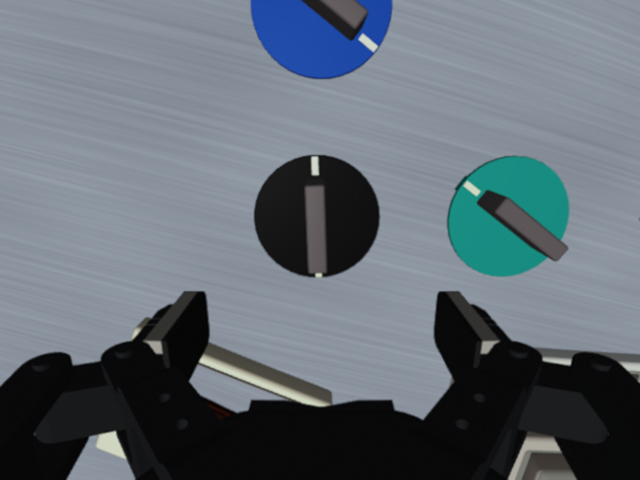

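The lid is now centred under the tool to within 3 mm, at (316,216). I'll turn 2°, descend and grip.

```bash

python3 -m inch '[[0.0006,-0.0027,0.02,0,0,-0.033,0.3],[0,0,0.03,0,0,0,0.3],[0,0,0.03,0,0,0,0.3],[0,0,0.025,0,0,0,0.3],[0,0,0,0,0,0,0.3]]' 60
python3 -m inch '[[0,0,0,0,0,0,1],[0,0,0,0,0,0,1],[0,0,0,0,0,0,1],[0,0,0,0,0,0,1],[0,0,0,0,0,0,1]]' 60
```

```text
clock: 3.25
position: [0.4856, 0.3144, 0.0274]
tool_rot: [-3.141, -0.002, -2.856]
force: [-0.1, 1.6, 1.2]
grip_width: 0.0596
finger_force: 0.0
clock: 3.75
position: [0.4866, 0.3148, 0.029]
tool_rot: [3.141, 0.001, -2.857]
force: [0.4, -0.3, -0.8]
grip_width: 0.0004
finger_force: 0.0
```

```bash
python3 - <<'E'
from h import *
a=grab_frame("wrist"); b=grab_frame("top")
save("c3.png",np.hstack([cv2.resize(a,(400,300)),cv2.resize(b[230:320,170:290],(400,300))]))
E
```

```text
(no output)
```

View pics/c3.png

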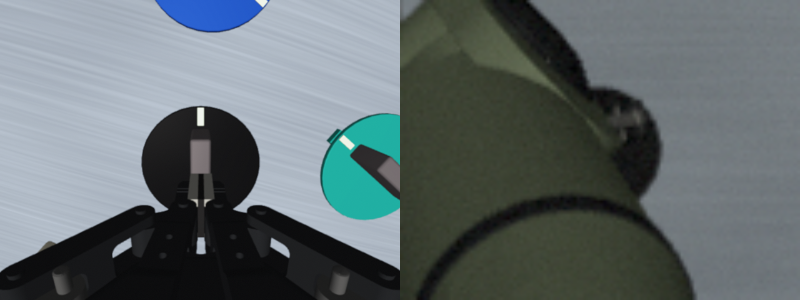

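The fingers closed empty, and seem to sit at the bar's near end. I'll work out where the lid is relative to the tool.

```bash
python3 - <<'E'
from h import *
c=calibration("wrist"); im=grab_frame("wrist"); s=telemetry.observe(); p=s["position"]; print(p,np.degrees(s["tool_rot"]))
print("cam",np.array(c["pose"]).round(4).tolist())
Rm=R.from_euler("xyz",s["tool_rot"]).as_matrix()
print("cam in tool",Rm.T@(np.array(c["pose"])[:3,3]-p))
print("tcp px",proj(c,[p]), "pads px",proj(c,[p-Rm[:,2]*.019]))
u0=np.array([320,259]); yy,xx=np.mgrid[:480,:640]
# circle fit of upper disc edge
m=((im.max(2)<55)&(yy<250)&(np.hypot(xx-320,yy-259)<115)).astype(np.uint8)
pts=[]
for x in range(240,402,6):
    r=np.flatnonzero(m[:,x]); 
    if len(r): pts.append((x,r[0]))
P=unproj(c,pts,.023); A=np.c_[2*P[:,:2],np.ones(len(P))]; q=np.linalg.lstsq(A,(P[:,:2]**2).sum(1),rcond=None)[0]
print("disc centre",q[:2],"r",np.sqrt(q[2]+q[:2]@q[:2]))
E
```

```text
[0.4864043  0.31461971 0.02861318] [-1.79998017e+02  3.71325956e-03 -1.63662559e+02]
cam [[-0.2813, 0.925, 0.2555, 0.422], [0.9596, 0.271, 0.0753, 0.2967], [0.0004, 0.2663, -0.9639, 0.2085], [0.0, 0.0, 0.0, 1.0]]
cam in tool [ 0.06679452  0.00094672 -0.17985434]
tcp px [[319.11072487 265.12502554]] pads px [[318.91267742 279.79937008]]
disc centre [0.48297335 0.31405207] r 0.042934015167105585
```

```bash
python3 - <<'E'
from h import *
a=grab_frame("wrist"); save("c4.png",a[150:400,180:460],2.1)
E
```

```text
(no output)
```

View pics/c4.png

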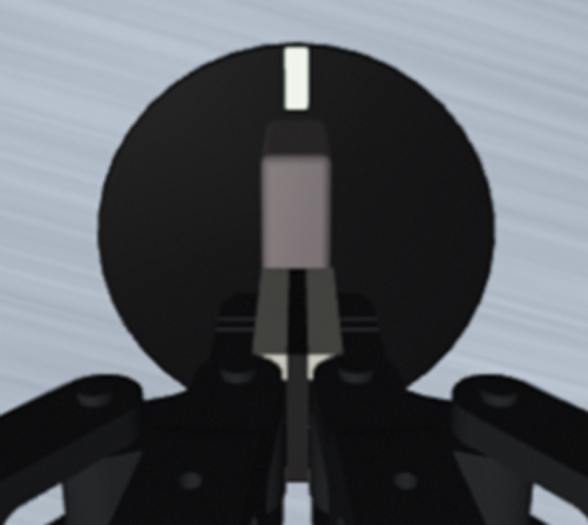

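```bash
python3 - <<'E'
from h import *
c=calibration("wrist"); s=telemetry.observe(); p=s["position"]; print(s)
Rm=R.from_euler("xyz",s["tool_rot"]).as_matrix(); f=lambda q:proj(c,[p+Rm@np.array(q)])[0]
cr=lambda q:((f(q)-[180,150])*2.1).round(0)
for q in ([.011,.007,0],[.011,-.007,0],[.011,0,0],[.011,0,-.03],[-.011,0,0],[.011,0,-.019],[.032,.007,-.0305],[.032,-.007,-.0305],[-.032,0,-.0305],[.011,.007,-.0305],[0.0495,0,.0055]): print(q,cr(q))
E
```

```text
{'clock': 3.95, 'qpos': array([-0.61088929,  0.67118955, -0.09317077,  1.8399266 ,  0.09778438,
        0.63486444,  1.09319746]), 'qd': array([-9.26239162e-04,  8.94626302e-04, -4.36218215e-04, -1.24545670e-04,
       -1.62359476e-04,  6.37020783e-06, -3.42586587e-05]), 'joint_efforts': array([ 7.42715289e-03, -9.53795528e+01,  1.01518102e+00, -2.56709558e+01,
        1.20978619e-02,  6.66016291e-03,  5.71023156e-04]), 'position': array([0.48638975, 0.31463006, 0.02854583]), 'tool_rot': array([-3.14156102e+00,  2.72626959e-05, -2.85644134e+00]), 'force': array([ 0.38844221,  0.15409247, -0.50326444]), 'moment': array([-0.01535745,  0.01254535,  0.01821379]), 'finger_force': 0.0, 'grip_width': 0.0003911294822486749}
[0.011, 0.007, 0] [322. 198.]
[0.011, -0.007, 0] [262. 198.]
[0.011, 0, 0] [292. 198.]
[0.011, 0, -0.03] [292. 243.]
[-0.011, 0, 0] [292. 285.]
[0.011, 0, -0.019] [292. 225.]
[0.032, 0.007, -0.0305] [328. 140.]
[0.032, -0.007, -0.0305] [255. 140.]
[-0.032, 0, -0.0305] [292. 433.]
[0.011, 0.007, -0.0305] [327. 244.]
[0.0495, 0, 0.0055] [292.  30.]
```

The pads look about 40 mm short of the nominal tip. I'll solve for the fingertip's actual place in the tool frame, from the shut picture and the open one.

```bash
python3 - <<'E'
from h import *
from scipy.optimize import least_squares
c=calibration("wrist"); s=telemetry.observe(); p=s["position"]; print(c["fovy"])
Rm=R.from_euler("xyz",s["tool_rot"]).as_matrix(); f=lambda q:proj(c,[p+Rm@np.array(q)])[0]
print("nominal open tip corner",f([.011,.0425,-.013]),f([.011,-.0425,-.013]),f([-.011,.0425,-.013]))
r=least_squares(lambda v:np.r_[f([v[0],.0427,v[1]])-f([v[0],-.0427,v[1]])-[230,0],f([v[0],.0427,v[1]])[1]-292],[0,-.02]); print("open tip x,z",r.x,r.cost)
im=grab_frame("wrist"); print(im[240:340:5,321].tolist())
E
```

```text
64.16908991387382
nominal open tip corner [411.32540015 252.62570133] [226.75179205 252.63685581] [408.29245037 296.4408823 ]
open tip x,z [ 0.00785948 -0.04967871] 6.306988198320983e-07
[[128, 120, 121], [128, 120, 122], [128, 119, 121], [127, 119, 121], [126, 117, 119], [126, 118, 119], [124, 116, 118], [125, 117, 119], [10, 9, 10], [12, 12, 11], [11, 11, 12], [11, 10, 10], [10, 10, 11], [12, 11, 12], [11, 10, 11], [10, 10, 10], [39, 38, 38], [40, 39, 39], [41, 39, 40], [40, 39, 39]]
```

```bash
python3 - <<'E'
from h import *
im=grab_frame("scene"); c=calibration("scene"); p=telemetry.observe()["position"]
u=proj(c,[p,p+[0,0,.019],p+[0,0,.04],p+[0,0,.073],[.4866,.3156,.023]]); print(u)
x,y=310,120; print((u-[x,y])*6)
save("s5.png",im[y:y+100,x:x+120],6)
E
```

```text
[[367.54279415 197.17597455]
 [368.12835172 191.80176201]
 [368.78977706 185.71938297]
 [369.86041129 175.84702151]
 [367.73647819 198.59336484]]
[[345.25676487 463.05584733]
 [348.77011035 430.81057209]
 [352.73866235 394.31629784]
 [359.16246772 335.08212904]
 [346.41886915 471.56018904]]
```

View pics/s5.png

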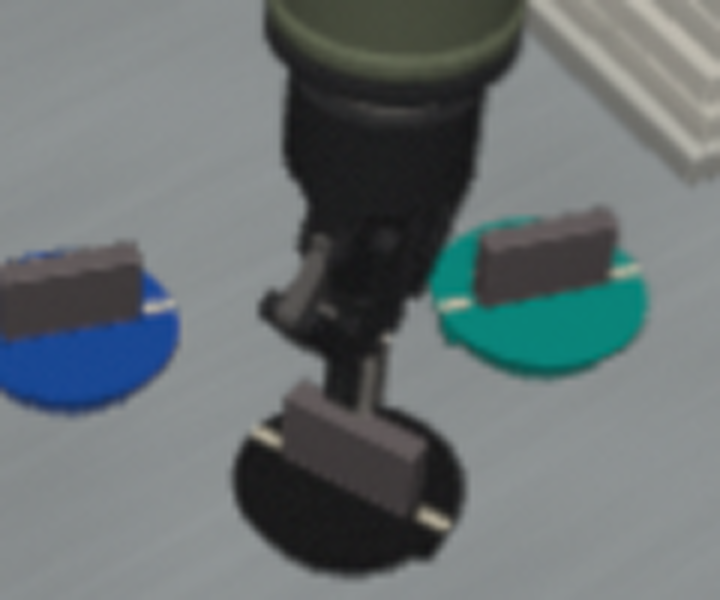

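The picture shows the shut fingers ending at the bar's top edge, at crop (355,410), so the real tips are about 38 mm above the reported TCP. The reported TCP offset is too long. The lateral alignment is good. I'll open part way and descend about 36 mm, watching the force.

```bash

python3 -m inch '[[0,0,0,0,0,0,0.4],[0,0,0,0,0,0,0.4],[0,0,0,0,0,0,0.4]]' 60
python3 -m inch '[[0,0,0.01,0,0,0,0.4],[0,0,0,0,0,0,0.4]]' 60
python3 -m inch '[[0,0,0.01,0,0,0,0.4],[0,0,0,0,0,0,0.4]]' 60
```

```text
clock: 4.35
position: [0.4863, 0.3146, 0.0285]
tool_rot: [-3.142, -0.0, -2.856]
force: [-0.3, -0.1, -0.1]
grip_width: 0.0433
finger_force: 0.0
clock: 4.55
position: [0.4857, 0.3142, 0.0172]
tool_rot: [-3.141, -0.002, -2.856]
force: [0.5, -0.0, -0.7]
grip_width: 0.0513
finger_force: 0.0
clock: 4.75
position: [0.4857, 0.3142, 0.0071]
tool_rot: [-3.141, -0.002, -2.856]
force: [0.3, -0.1, -0.3]
grip_width: 0.0514
finger_force: 0.0
```

```bash

python3 -m inch '[[0,0,0.008,0,0,0,0.4],[0,0,0.008,0,0,0,0.4],[0,0,0,0,0,0,0.4]]' 60
python3 -m inch '[[0,0,0,0,0,0,1],[0,0,0,0,0,0,1],[0,0,0,0,0,0,1],[0,0,0,0,0,0,1]]' 60
```

```text
clock: 5.05
position: [0.4858, 0.3142, -0.0087]
tool_rot: [-3.141, -0.001, -2.856]
force: [-0.1, 0.1, -0.1]
grip_width: 0.0512
finger_force: 0.0
clock: 5.45
position: [0.4866, 0.3148, -0.0072]
tool_rot: [3.141, 0.001, -2.856]
force: [-0.3, -0.1, 2.7]
grip_width: 0.0131
finger_force: 59.1
```

Gripped: opening 13 mm, 59 N. Next I lift, turn to the slot yaw and work out the carry.

```bash

python3 -m inch '[[0,0,-0.02,0,0,0,1],[0,0,-0.045,0,0,0,1],[0,0,-0.045,0,0,0,1],[0,0,-0.045,0,0,0,1],[0,0,-0.045,0,0,0,1]]' 80 >/dev/null
python3 -m inch '[[0,0,0,0,0,0.143,1],[0,0,0,0,0,0.143,1],[0,0,0,0,0,0.143,1],[0,0,0,0,0,0,1],[0,0,0,0,0,0,1]]' 80
python3 -c "
from h import *
delta(.522,-.0215)"
```

```text
clock: 6.45
position: [0.4862, 0.3147, 0.1924]
tool_rot: [-3.141, -0.0, 3.002]
force: [-1.2, -0.4, -1.6]
grip_width: 0.013
finger_force: 78.3
tool shift [-8.21e-02 -3.28e-01  1.00e-04] pos [0.4862 0.3147 0.1924] rpy deg [-1.7998e+02 -1.0000e-02  1.7203e+02] t 6.45 F [-1.2 -0.4 -1.6] grip 0.013 78.26977372169495
```

```bash

python3 -m inch '[[-0.0091,-0.0364,0,0,0,0,1],[-0.0091,-0.0364,0,0,0,0,1],[-0.0091,-0.0364,0,0,0,0,1],[-0.0091,-0.0364,0,0,0,0,1],[-0.0091,-0.0364,0,0,0,0,1]]' 80 >/dev/null
python3 -m inch '[[-0.0091,-0.0364,0,0,0,0,1],[-0.0091,-0.0364,0,0,0,0,1],[-0.0091,-0.0364,0,0,0,0,1],[-0.0091,-0.0364,0,0,0,0,1],[0,0,0,0,0,0,1]]' 80 >/dev/null
python3 -m inch '[[0,0,0,0,0,0,1],[0,0,0,0,0,0,1]]' 80 >/dev/null
python3 - <<'E'
from h import *
delta(.522,-.0215)
w=grab_frame("wrist"); c=calibration("wrist"); cv2.imwrite("w6raw.png",w[:,:,::-1]); 
p=telemetry.observe()["position"]
save("w6.png",w)
print("disc centre pred",proj(c,[p+[0,0,.052-.022]]),"mill px",proj(c,[[.522,-.0215,.165]]))
for n in("wrist",):
  for l in("mill_mouth","pulse_mark","lid_grip"):
    for d in landmark_of(l,n)[:2]: print(l,d["score"],d["xy"],unproj(c,d["xy"],.165))
hsv=cv2.cvtColor(w,cv2.COLOR_RGB2HSV).astype(int)
for nm,cond in(("green",(abs(hsv[...,0]-65)<20)),("red",(hsv[...,0]<8)|(hsv[...,0]>172))):
    q=(cond&(hsv[...,1]>110)&(hsv[...,2]>70)).astype(np.uint8); n,l,s,ce=cv2.connectedComponentsWithStats(q)
    for j in range(1,n):
        if s[j,4]>15: print(nm,ce[j],s[j,4],s[j,:4],unproj(c,ce[j],.165))
E
```

```text
tool shift [-0.0017 -0.0009 -0.    ] pos [ 0.5204 -0.0204  0.1924] rpy deg [ 1.7998e+02 -1.0000e-02  1.7192e+02] t 7.65 F [-0.3 -0.4 -1.6] grip 0.0126 78.52612137794495
disc centre pred [[318.63320784 291.05383438]] mill px [[317.37188182 252.14062921]]
lid_grip 0.87 [320.5, 322.4] [[ 0.56642604 -0.02602447  0.165     ]]
green [305.90909091 118.63636364] 33 [302 117   9   4] [[ 0.44864865 -0.01695198  0.165     ]]
green [383.32798165 177.67431193] 436 [368 163  32  30] [[0.48502267 0.01995087 0.165     ]]
red [330.7125 119.0875] 80 [323 117  17   5] [[ 0.45069624 -0.00416856  0.165     ]]
red [556.87288136 299.95762712] 118 [551 295  13  11] [[0.57312808 0.1182504  0.165     ]]
```

View pics/w6.png

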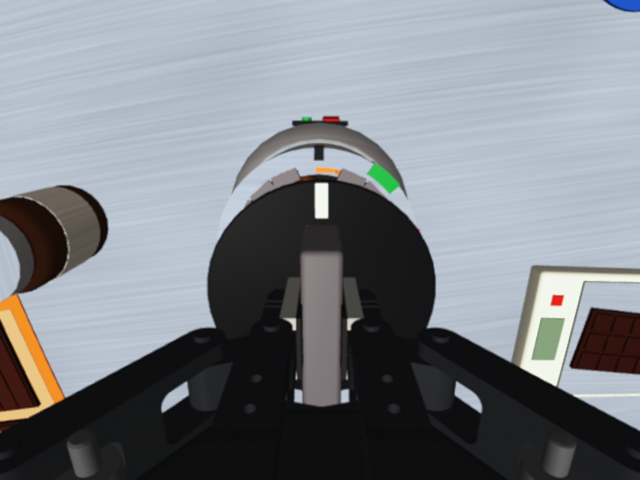

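The lid hangs level above the mill, with its disc at about columns 208–435 and its pointer at (321,200). The rim's slot mark is at (319,153) and a green mark at (383,178). I'll compute lid centre and yaw against mill centre and yaw from this picture.

```bash
python3 - <<'E'
from h import *
from scipy.optimize import least_squares
w=cv2.imread("w6raw.png")[:,:,::-1]; c=calibration("wrist"); p=telemetry.observe()["position"]; zt=p[2]+.030
g=w.astype(int).max(2)
# black slot mark
sub=(g[140:166,305:335]<60); r,cc=np.nonzero(sub); bm=[cc.mean()+305,r.mean()+140]; print("slot mark",bm,len(r))
B=unproj(c,[bm],.165)[0]; G=unproj(c,[[383.3,177.7]],.165)[0]
d=B-[.522,-.0215,.165]; print("B",B,"yaw",np.degrees(np.arctan2(d[1],d[0])),"r",np.linalg.norm(d))
for z in (zt-.004,zt,zt+.004):
  # disc edge points: dark blob boundary, upper part & sides
  pts=[]
  for y in range(215,300,5):
    row=g[y]<45; xs=np.flatnonzero(row[195:450])+195
    pts+= [(xs[0]-.5,y),(xs[-1]+.5,y)]
  Q=unproj(c,pts,z)[:,:2]
  f=least_squares(lambda v:np.hypot(*(Q-v[:2]).T)-v[2],[.52,-.02,.05],loss="soft_l1",f_scale=.0005); print("disc z",round(z,3),f.x,"res",np.abs(f.fun).max())
# pointer
m=((w.min(2)>170)).astype(np.uint8); m[:,:300]=0;m[:,340:]=0;m[:180]=0;m[222:]=0
r,cc=np.nonzero(m); print("pointer px",cc.mean(),r.mean(),unproj(c,[[cc.mean(),r.mean()]],zt))
# fit mill centre+yaw: slot mark and green both at radius rr
gr=[[.5585,-.0626],[.4852,.0197],[.4850,.01995]]; print("tcp",p)
E
```

```text
slot mark [np.float64(318.53846153846155), np.float64(151.25641025641025)] 117
B [ 0.46625131 -0.01302566  0.165     ] yaw 171.356653700079 r 0.05638910589198271
disc z 0.218 [ 0.5238408  -0.01981866  0.04951483] res 0.0003539072007343394
disc z 0.222 [ 0.5220249  -0.01956126  0.0482267 ] res 0.00034441980705163244
disc z 0.226 [ 0.52020897 -0.01930385  0.04693857] res 0.00033494786099855234
pointer px 321.0132743362832 200.03761061946904 [[ 0.48184993 -0.01391673  0.22249505]]
tcp [ 0.52045394 -0.02048042  0.19249505]
```

Combining the top and wrist estimates, the lid has to move by about (+2.6, -1.2) mm in the tool axes. The yaw agrees within 0.5°. I'll correct, descend to the rim and enter gently.

```bash

python3 -m inch '[[0.0026,-0.0012,0.02,0,0,0,1],[0,0,0.012,0,0,0,1],[0,0,0,0,0,0,1]]' 80
python3 -m inch '[[0,0,0.004,0,0,0,1],[0,0,0.004,0,0,0,1],[0,0,0,0,0,0,1]]' 80
```

```text
clock: 8.15
position: [0.5168, -0.0218, 0.1591]
tool_rot: [-3.141, -0.003, 2.999]
force: [-0.0, 0.5, -1.5]
grip_width: 0.0123
finger_force: 78.5
clock: 8.45
position: [0.5177, -0.0221, 0.1523]
tool_rot: [-3.142, -0.0, 2.998]
force: [-0.3, -0.5, -1.0]
grip_width: 0.0129
finger_force: 78.5
```

The foot is past the lug-stop height with no contact force, so I carry on down.

```bash

python3 -m inch '[[0,0,0.004,0,0,0,1],[0,0,0.004,0,0,0,1],[0,0,0,0,0,0,1]]' 80
python3 -m inch '[[0,0,0.003,0,0,0,1],[0,0,0.002,0,0,0,1],[0,0,0,0,0,0,1],[0,0,0,0,0,0,1]]' 80
```

```text
clock: 8.75
position: [0.5174, -0.0222, 0.144]
tool_rot: [-3.141, -0.001, 2.998]
force: [-0.7, 0.4, -1.6]
grip_width: 0.0127
finger_force: 78.5
clock: 9.15
position: [0.5178, -0.0221, 0.1398]
tool_rot: [3.141, 0.0, 2.998]
force: [-3.6, 0.2, 7.8]
grip_width: 0.0129
finger_force: 79.8
```

Flush: Fz is 7.8 N at TCP z 0.140, just where home was expected. Now I twist clockwise (positive about tool z), compensating for the lid axis lying about 3.5 mm off the tool axis.

```bash

python3 -m inch '[[0,0.0002,0,0,0,0.07,1],[0,0.0003,0,0,0,0.07,1],[0,0.0002,0,0,0,0.07,1],[0,0.0003,0,0,0,0.07,1],[0,0,0,0,0,0,1]]' 80
```

```text
clock: 9.65
position: [0.5184, -0.0211, 0.1399]
tool_rot: [3.141, 0.001, 2.715]
force: [-0.2, -0.1, 5.9]
grip_width: 0.0125
finger_force: 79.6
```

```bash

python3 -m inch '[[0,0.0002,0,0,0,0.07,1],[0,0.0003,0,0,0,0.07,1],[0,0.0002,0,0,0,0.07,1],[0,0.0003,0,0,0,0.07,1],[0,0,0,0,0,0,1]]' 80
```

```text
clock: 10.15
position: [0.5189, -0.0204, 0.1398]
tool_rot: [3.141, 0.001, 2.435]
force: [-1.5, -1.0, 6.5]
grip_width: 0.0128
finger_force: 79.7
```

```bash

python3 -m inch '[[0,0.0002,0,0,0,0.07,1],[0,0.0003,0,0,0,0.07,1],[0,0,0,0,0,0,1],[0,0,0,0,0,0,1],[0,0,0,0,0,0,1]]' 80
python3 - <<'E'
from h import *
s=telemetry.observe(); print(s["moment"],s["tool_rot"])
w=grab_frame("wrist"); save("w7.png",w)
E
```

```text
clock: 10.65
position: [0.5192, -0.02, 0.1399]
tool_rot: [3.141, 0.001, 2.298]
force: [-0.3, -1.1, 3.9]
grip_width: 0.0125
finger_force: 79.6
[-0.12583002  0.16898244 -0.04860451] [3.14095924e+00 5.75673731e-04 2.29767088e+00]
```

View pics/w7.png

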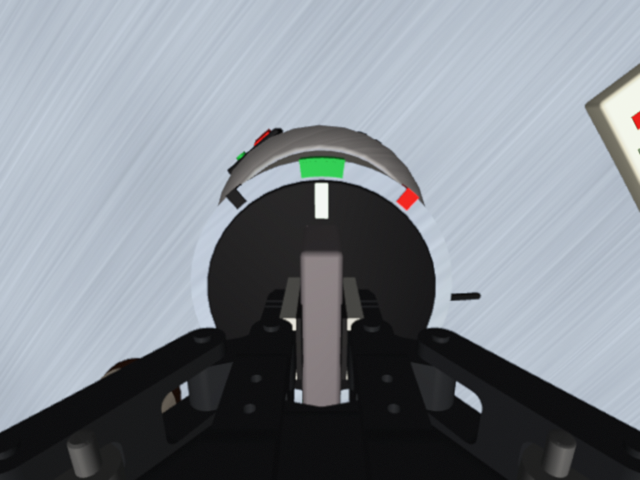

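The lid is flush and its pointer, at (321,200), lines up with the middle of the green mark at (322,167). It is still gripped at about 80 N, so I hand in.

```bash
python3 -m inch '[[0,0,0,0,0,0,1],[0,0,0,0,0,0,1]]' 80; python3 -c "
from workcell import bot
print(bot.job_done())"
```

```text
clock: 10.9
position: [0.5192, -0.02, 0.1399]
tool_rot: [3.141, 0.001, 2.298]
force: [-0.9, -0.9, 4.7]
grip_width: 0.0125
finger_force: 79.6
the job is handed in; nothing more can be done
None
```

I fitted the black lid flush on the mill, twisted it to the middle of the green mark and handed the job in at 10.9 s, still gripping it at about 80 N; no verdict was shown.

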